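Blank off a sloped duct outlet for a leak test

TASK

On the leak-test rig, first turn the ball valve's lever to half open (45 degrees, midway between its two stops). Then pick up the steel blanking plate (the one with the wooden grip block), tilt it to the slope of the outlet, and press it flat and centred on the sprung outlet face so that it covers the hole and pushes the face in about half of its 10 mm travel (about 11 N; never much harder than that). Finish while still gripping the plate and holding it flush and pressed in, with the valve still half open and the other things on the bench left alone.

Things in the scene. Friction and masses are not known exactly. Their poses are not given: they have to be found in the camera images.
- rig: Leak-test rig fixed to the bench, yaw within 0.25 rad: dark steel base 150 x 350 x 10 mm (x, y, z); origin under its centre, z up. A 22 mm pipe along its y axis, 85 mm up, joins the tilting outlet (y = -90 mm) to the brass ball valve (y = +100 mm). Aluminium cheeks 44 mm long, 8 mm thick, 98 mm high at y = -159 and -21 mm carry the outlet.
- lever_axis (a point): Point on the upright turning axis of the valve lever, fixed to the rig, at the lever's mid-height (124 mm above the bench); axes as the rig's.
- valve (a joint): Angle of the valve lever, rad: 0 = shut, lever across the pipe, pointing along the rig's -x; turns clockwise seen from above to 1.571 = open, lever along the pipe, pointing along the rig's +y. Starts at 0 to 0.35; half open is 0.785. Stays where it is left; friction 0.12 N m (1.5 N at the grip).
- lever_grip (a point): Middle of the black plastic sleeve on the valve lever, 80 mm from the lever's axis: a bar 60 mm long (along the lever), 18 mm wide, 16 mm high, with nothing below it down to the rig's base or the bench. x points along the lever back to the axis, z is up.
- face_centre (a point): Centre of the outlet's 50 mm round hole, on the outer surface of the face, an aluminium plate 110 x 110 x 10 mm. z is the outward normal, y along the pipe. The face leans towards the rig's -x by 0.26 to 0.61 rad from level and is clamped so. Unpressed, the centre is 30 mm out along the normal from the pipe's axis line at rig (0, -90, 85) mm; it moves in with the face.
- face (a joint): How far the sprung outlet face is pressed in along its normal, m: 0 = out, 0.010 = at its stop. It gives straight in, without tilting; it starts to move at about 1 N, then 2 N per mm (5 mm: about 11 N).
- plate: Blanking plate, lying loose at the robot's right: flat steel plate 90 x 80 x 6 mm (x, y, z) with a wooden grip block on top, 60 mm long (x), 16 mm thick (y), from 6 to 48 mm above the underside; 0.18 to 0.35 kg. Origin: centre of the flat underside, z up to the grip side. The underside goes against the outlet face; any turn about its normal will do.
- screwdriver: A screwdriver lying on the bench on the robot's side of the rig (origin on its underside). Leave alone.
- brush: A brush with a wooden handle lying on the bench at the far right. Leave alone.
- flux: A white plastic bottle, 56 mm across and 120 mm high, standing on the bench at the left; origin at the centre of its foot. Leave alone.

How it is judged:
By the outcome, as a careful person would: the job done as asked, in the order asked, and still so for the second after the job is handed in, while the arm keeps its last pose, push and grip.
It also fails if it takes over 58 s, if anything falls off the work surface, if the arm or the gripper's body presses on something with over 40 N, if the wrist force passes 120 N, or if a joint passes its speed limit or range.

ROBOT

A 6-joint arm with a two-finger parallel gripper is mounted at the origin on the work surface. World frame = base frame: x ahead of the robot, y to its left, z up, the work surface at z = 0. Lengths are in m, angles in rad, forces in N, time in s.
With the tool pointing down it reaches from about 0.375 to 0.925 m from the base axis. Payload 5.7 kg.
Tool frame: the origin (TCP) lies midway between the tips of the shut fingers; the grasp point (between the pads) lies 19 mm behind it; z points along the fingers, y is the line along which they close (so a half turn about z gives the same grasp; the last joint's range is limited). The gripper opens to 88 mm and grips with 3 to 60 N. Pads are 20 mm wide; open, the fingers measure 115 mm over their backs; the gripper's body (75 mm by 178 mm) begins 61 mm behind the grasp point.
Start: joints at [1.03, 0.359, 1.51, -0, 1.272, -0.115], TCP at [0.248, 0.546, 0.223] pointing down, gripper open.
Joint ranges: [-2.97, 2.97], [-1.01, 2.36], [0.21, 2.38], [-0.96, 4.11], [0.2, 2.71], [-2.98, 2.98]. Speed limits (rad/s): [2.39, 2.39, 3.14, 3.14, 3.14, 3.14].

INTERFACE

Orientations are given as a unit quaternion [x, y, z, w].
In Python, from workcell import sensors, read_camera, bot gives the robot as it stands. The module is installed in compiled form; this text tells all that it offers.
- The arm moves only by the shell command python3 -m crank 'ROWS' [FORCE]. ROWS is JSON, a list that holds one entry, the list of rows, each a list of 5 numbers: the shift along the world's x, y, z in mm, then the turn about the world's z in rad, then the opening in per cent of the stroke, from 0 (shut) to 100 (fully open). A call has 1 to 12 rows; each row is the pose to reach, as a shift and turn from the pose commanded when the call began; what a row does not reach only later rows make up. A row lasts 1/8 s, in which the tool goes at most 62.5 mm and 10.7 degrees, less where a joint would pass 70% of its speed; a pose out of reach is approached as far as the arm can. A call with a gripper value outside its range is refused whole. The fingers move at their own pace and stop on an object; FORCE is the grip in N (left out, the last holds). Time passes only in rows, so rows that repeat a pose let the fingers close. It gives the time, the measured TCP pose, the force, the opening and the grip force at its end, in the units of the state.
- sensors.state(): the state, without advancing time (a new reading comes with each control period).
- read_camera(name): name is "scene" or "top"; returns a dict with "img" (400x640x3 uint8, blue, green, red), "intrinsics" (3x3 intrinsics, pixels), "R" (3x3) and "t" (3): a world point X has camera coordinates R X + t. Camera axes: x right, y down, z forward; pixel columns grow to the right and rows downward; lengths in m; the calibration is good to about 2 mm. A picture is of the moment at which its call begins. There is no depth.
- bot.hand_in(): hands the job in; it is judged then, once.
The state is a dict: "t": time; "joint_pos": joint angles; "qd": joint speeds; "joint_efforts": joint torques, N m; "tool_pos": TCP position; "eef_rot": TCP orientation; "contact_force": force on the tool from outside, world axes, zero at the start; "wrist_torque": the same for the moment, N m; "gripper_width": opening from 0.0 (shut) to 1.0 (fully open); "grasp_force": force on a finger pad.
Only numpy, scipy, OpenCV 4.12 (cv2) and the standard library are available. Lean on these libraries where they do the work, as an engineer would, in place of code of your own. Each camera call takes 0.05 s, during which the arm holds its last target. There are 200 camera calls.

## Working session

There is one attempt and no reset: what is moved stays moved. The work goes in short steps, Python scripts to look and compute and a shell command to move; the robot and the scene stay as the last step left them, time stands still between calls to the robot, and variables do not carry over. Pictures are saved under pics/ and viewed, at most 10 in all, crops included, and the job is handed in when it is done.

```bash
mkdir -p pics; python3 - <<'E'
from workcell import sensors, read_camera
import cv2,numpy as np
s=sensors.state(); print({k:np.round(v,3).tolist() for k,v in s.items()})
for n in("scene","top"):
    c=read_camera(n); cv2.imwrite(f"pics/{n}0.png",c["img"]); np.savez(f"{n}0.npz",**c)
    print(n,np.round(c["intrinsics"],1).tolist(),np.round(c["R"],3).tolist(),np.round(c["t"],3).tolist())
E
```

```text
{'t': 0.0, 'joint_pos': [1.03, 0.36, 1.511, 0.0, 1.273, -0.115], 'qd': [-0.0, 0.001, -0.002, 0.0, 0.001, 0.0], 'joint_efforts': [-0.0, -51.538, -27.074, 0.067, 0.035, -0.0], 'tool_pos': [0.247, 0.546, 0.222], 'eef_rot': [0.211, 0.977, -0.001, -0.0], 'contact_force': [0.527, 0.143, 0.039], 'wrist_torque': [0.042, 0.005, -0.032], 'grasp_force': 0.0, 'gripper_width': 1.003}
scene [[378.1, 0.0, 317.9], [0.0, 378.1, 192.6], [0.0, 0.0, 1.0]] [[-0.648, 0.761, 0.021], [0.399, 0.363, -0.842], [-0.649, -0.537, -0.539]] [0.32, -0.135, 1.575]
top [[426.8, 0.0, 324.5], [0.0, 426.8, 200.5], [0.0, 0.0, 1.0]] [[0.019, -1.0, -0.013], [-0.992, -0.017, -0.128], [0.128, 0.015, -0.992]] [0.043, 0.54, 1.114]
```

View pics/scene0.png

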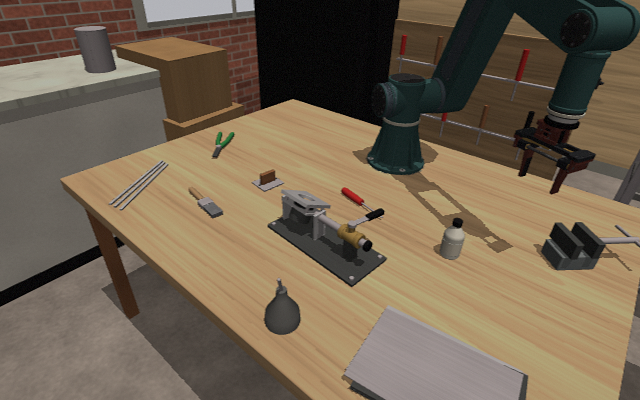

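View pics/top0.png

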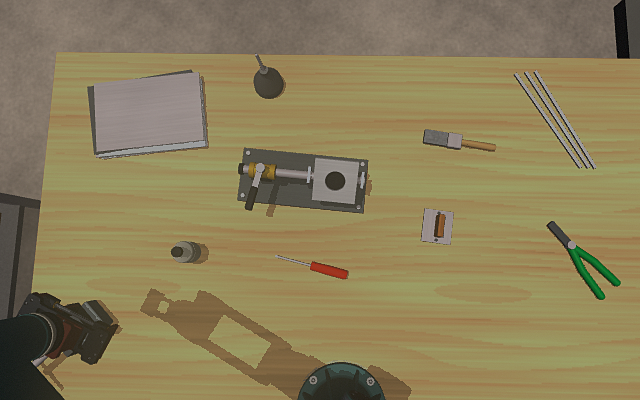

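Scene view: rig around (325,230), lever sleeve (375,214), plate (268,181), bottle (453,240). Top view: rig base corners near (243,149), (368,159), (364,213), (238,202), hole (335,181), lever sleeve (250,200), plate (437,226), screwdriver (325,268). One enlarged composite will give me the corners.

```bash
python3 - <<'E'
import cv2,numpy as np
t=cv2.imread("pics/top0.png");s=cv2.imread("pics/scene0.png")
up=lambda i,x,y,w,h,k:cv2.resize(i[y:y+h,x:x+w],None,fx=k,fy=k,interpolation=cv2.INTER_CUBIC)
o=np.zeros((600,800,3),np.uint8)
a=up(t,232,140,140,80,4);o[:320,:560]=a
b=up(t,415,203,40,46,6);o[:276,560:800]=b
c=up(s,262,175,130,68,4);o[322:594,:520]=c
d=up(s,248,164,40,32,6);o[322:514,540:780]=d
cv2.imwrite("pics/comp.png",o)
E
```

```text
(no output)
```

View pics/comp.png

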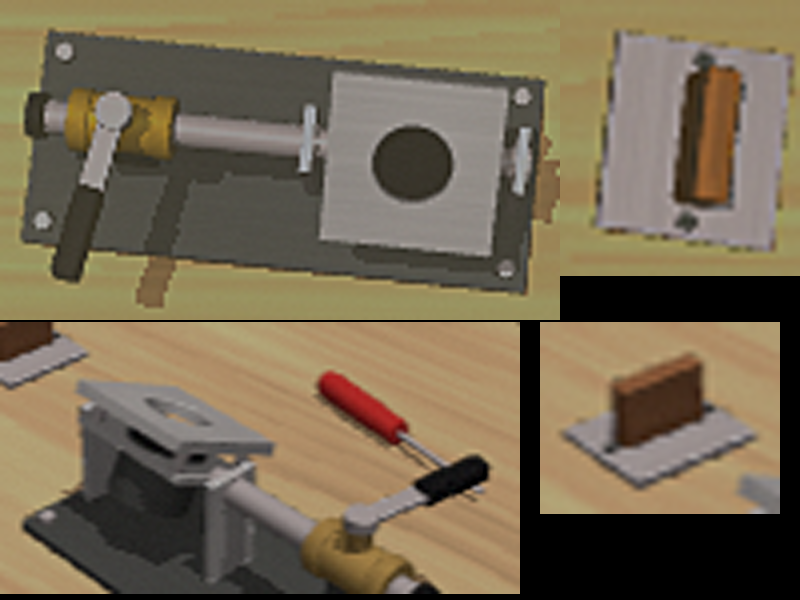

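The composite gives the base corners, face corners, hole, lever axis knob (113,110) and sleeve tip (68,280) in the top view. The same features show in the scene view, and the plate is visible with its block upright. I'll triangulate them and fit the rig pose.

```bash
cat >geo.py <<'E'
import numpy as np
from scipy.optimize import least_squares
class Cam:
    def __init__(s,c): s.K,s.R,s.t=c["intrinsics"],c["R"],c["t"]; s.C=-s.R.T@s.t
    def ray(s,p): d=s.R.T@np.linalg.inv(s.K)@np.array([p[0],p[1],1.]); return d/np.linalg.norm(d)
    def plane(s,p,z): d=s.ray(p); return s.C+d*(z-s.C[2])/d[2]
def tri(a,pa,b,pb):
    da,db=a.ray(pa),b.ray(pb)
    k=np.linalg.lstsq(np.c_[da,-db],b.C-a.C,rcond=None)[0]
    P,Q=a.C+da*k[0],b.C+db*k[1]; return (P+Q)/2,np.linalg.norm(P-Q)
def rect(corners,w,h):  # corners ++,+-,--,-+ ; w along x, h along y
    L=np.array([[1,1],[1,-1],[-1,-1],[-1,1]])*[w/2,h/2]
    def f(q):
        c,s=np.cos(q[2]),np.sin(q[2]); return (L@np.array([[c,s],[-s,c]])+q[:2]-corners).ravel()
    r=least_squares(f,[*corners.mean(0),0]); return r.x,np.abs(r.fun).max()
E
python3 - <<'E'
from geo import *
T=Cam(np.load("top0.npz"));S=Cam(np.load("scene0.npz"))
print("cams",T.C,S.C)
mp=lambda p,k,ox,oy,X=0,Y=0:((p[0]-X+.5)/k-.5+ox,(p[1]-Y+.5)/k-.5+oy)
t=lambda p:mp(p,4,232,140); tp=lambda p:mp(p,6,415,203,560,0)
s=lambda p:mp(p,4,262,175,0,322); sp=lambda p:mp(p,6,248,164,540,322)
B=np.array([T.plane(t(p),.010)[:2] for p in[(48,30),(546,79),(527,293),(22,242)]])
q,e=rect(B,.15,.35); print("rig",q.round(4),e)
P=np.array([T.plane(tp(p),.006)[:2] for p in[(617,32),(790,55),(775,250),(600,228)]])
print(P.round(4)); q2,e2=rect(P,.09,.08);print("plate x fwd",q2.round(4),e2)
print("plate corners tri")
for a,b in[((617,32),(638,487)),((790,55),(561,435)),((600,228),(757,432))]:
    X,g=tri(T,tp(a),S,sp(b));print(X.round(4),round(g,4))
c,sn=np.cos(q[2]),np.sin(q[2]);Rz=np.array([[c,-sn,0],[sn,c,0],[0,0,1]])
loc=lambda X:Rz.T@(X-[q[0],q[1],0])
for n,a,b in[("hole",(413,163),(183,407)),("f++",(333,72),(188,447)),("f+-",(508,88),(80,384)),("f-+",(320,240),(273,444)),("axis",(113,110),(360,514)),("tip",(68,280),(486,463)),("sleeve0",(92,188),(420,487))]:
    X,g=tri(T,t(a),S,s(b));print(n,X.round(4),"gap",round(g,4),"rig",loc(X).round(4))
for n,p in[("axis",(113,110)),("tip",(68,280)),("s0",(92,188))]:print(n,loc(T.plane(t(p),.13)).round(4))
E
```

```text
cams [0.39222965 0.03537042 1.17450675] [1.28308303 0.65173863 0.72855215]
rig [ 0.5993  0.1144 -0.0833] 0.0006393271389356081
[[ 0.5268 -0.2205]
 [ 0.5176 -0.2992]
 [ 0.4287 -0.2907]
 [ 0.4372 -0.2118]]
plate x fwd [ 0.4776 -0.2555 -0.1029] 0.0007866511926933883
plate corners tri
[ 5.282e-01 -2.227e-01 -4.000e-04] 0.002
[ 0.519  -0.3019 -0.0006] 0.0022
[ 0.4378 -0.2133  0.0016] 0.0013
hole [0.5795 0.0275 0.1143] gap 0.0024 rig [-0.0125 -0.0883  0.1143]
f++ [0.6332 0.079  0.1298] gap 0.0037 rig [ 0.0367 -0.0324  0.1298]
f+- [ 0.6257 -0.0317  0.1307] gap 0.0001 rig [ 0.0384 -0.1435  0.1307]
f-+ [0.5355 0.0837 0.0841] gap 0.0043 rig [-0.061  -0.036   0.0841]
axis [0.6095 0.2139 0.1262] gap 0.0029 rig [0.0018 0.1    0.1262]
tip [0.5009 0.2405 0.1231] gap 0.0021 rig [-0.1086  0.1174  0.1231]
sleeve0 [0.5591 0.2259 0.1269] gap 0.0007 rig [-0.0494  0.1078  0.1269]
axis [0.0002 0.1004 0.13  ]
tip [-0.1085  0.1152  0.13  ]
s0 [-0.05    0.1075  0.13  ]
```

Fits are good to about 1 mm: rig at (0.599, 0.114) with yaw -0.083, tilt about 0.43 rad, lever at about 0.14 rad. I'll move above the lever grip first.

```bash
python3 -m crank '[[[20,-22,0,0.03,60],[60,-67,0,0.08,60],[100,-112,0,0.14,60],[140,-156,0,0.2,60],[180,-200,0,0.2,60],[220,-245,0,0.2,60],[255,-284,0,0.2,60],[275,-306,0,0.2,60],[282,-314,0,0.2,60],[282,-314,-30,0.2,60],[282,-314,-50,0.2,60],[282,-314,-50,0.2,60]]]' 20
python3 - <<'E'
from workcell import sensors
import numpy as np
s=sensors.state();print({k:np.round(v,3).tolist() for k,v in s.items()})
E
```

```text
t: 1.6
tool_pos: [0.5276, 0.2327, 0.171]
eef_rot: [0.112, 0.994, -0.001, -0.002]
contact_force: [-0.1, 0.1, 0.6]
gripper_width: 0.605
grasp_force: 0.0
{'t': 1.6, 'joint_pos': [0.295, 0.379, 1.619, 0.0, 1.148, -1.05], 'qd': [-0.001, -0.025, -0.04, -0.001, 0.02, 0.0], 'joint_efforts': [-0.259, -49.365, -24.24, 0.008, -0.167, 0.004], 'tool_pos': [0.528, 0.233, 0.171], 'eef_rot': [0.112, 0.994, -0.001, -0.002], 'contact_force': [-0.066, 0.055, 0.574], 'wrist_torque': [0.025, -0.039, -0.02], 'grasp_force': 0.0, 'gripper_width': 0.605}
```

```bash
python3 -m crank '[[[1,-1,-20,0,60],[2,-1,-50,0,60],[2,-1,-66,0,60],[2,-1,-66,0,60],[2,-1,-66,0,40],[2,-1,-66,0,22],[2,-1,-66,0,10],[2,-1,-66,0,10],[2,-1,-66,0,10],[2,-1,-66,0,10]]]' 15
python3 - <<'E'
from workcell import read_camera
import cv2,numpy as np
o=[]
for n,x,y in(("top",215,120),("scene",280,130)):
    c=read_camera(n);o.append(cv2.resize(c["img"][y:y+120,x:x+130],None,fx=3,fy=3,interpolation=cv2.INTER_CUBIC))
cv2.imwrite("pics/g1.png",np.hstack(o))
E
```

```text
t: 2.85
tool_pos: [0.5321, 0.2318, 0.1071]
eef_rot: [0.113, 0.994, 0.0, 0.0]
contact_force: [-1.8, 1.6, 5.4]
gripper_width: 0.203
grasp_force: 15.0
```

View pics/g1.png

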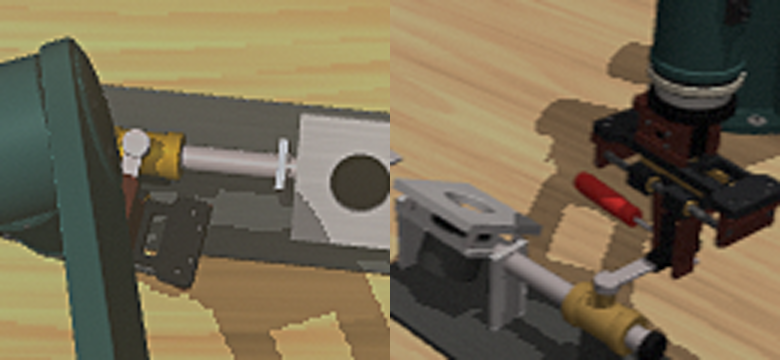

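Grasped at 17.9 mm, which matches the sleeve width. The picture shows the fingers straddling the lever sleeve. Now I'll sweep the arc.

```bash
python3 -m crank '[[[2,7,0,-0.1,10],[5,15,0,-0.2,10],[9,22,0,-0.3,10],[13,28,0,-0.4,10],[18,34,0,-0.5,10],[23,40,0,-0.6,10],[26,42,0,-0.645,10],[26,42,0,-0.645,10],[26,42,0,-0.645,10],[26,42,0,-0.645,10]]]' 15

```

```text
t: 4.2
tool_pos: [0.5583, 0.2754, 0.1071]
eef_rot: [0.422, 0.907, 0.002, -0.0]
contact_force: [-1.0, 7.9, 3.8]
gripper_width: 0.202
grasp_force: 15.0
```

```bash
python3 -m crank '[[[26,42,0,0,45],[0,0,0,0,45],[0,0,0,0,45]]]' >/dev/null 2>&1 --help; python3 - <<'E'
from workcell import sensors
s=sensors.state();print(s["t"],s["tool_pos"],s["gripper_width"],s["joint_pos"])
E
```

```text
4.2 [0.55831644 0.27543566 0.10713947] 0.20197158135978238 [ 0.34581679  0.50692772  1.58215551  0.00296137  1.050231   -0.35550681]
```

That command was a slip with wrong rows, but the clock and pose show nothing ran. Next I'll release, rise and travel to the plate.

```bash
python3 -m crank '[[[0,0,0,0,40],[0,0,0,0,45],[0,0,0,0,45],[0,0,30,0,45],[0,0,70,0,45],[0,0,100,0,45],[0,0,100,0,45]]]' 15 && python3 -m crank '[[[-3,-20,0,0.05,60],[-10,-65,0,0.2,60],[-18,-120,0,0.36,60],[-27,-178,0,0.53,60],[-36,-236,0,0.68,60],[-45,-294,0,0.768,60],[-54,-352,0,0.768,60],[-63,-410,0,0.768,60],[-72,-468,0,0.768,60],[-78,-510,0,0.768,60],[-81,-531,0,0.768,60],[-81,-531,0,0.768,60]]]'
python3 - <<'E'
from workcell import read_camera,sensors
import cv2,numpy as np
o=[]
for n,x,y in(("top",225,130),("scene",262,150)):
    c=read_camera(n);np.savez(f"{n}1.npz",**c);o.append(cv2.resize(c["img"][y:y+110,x:x+130],None,fx=3,fy=3,interpolation=cv2.INTER_CUBIC))
o.append(cv2.resize(read_camera("top")["img"],None,fx=.4,fy=.4))
h=np.zeros((330+160,780,3),np.uint8);h[:330]=np.hstack(o[:2]);h[330:,:256]=o[2]
cv2.imwrite("pics/v1.png",h);print(sensors.state()["joint_pos"])
E
```

```text
t: 5.08
tool_pos: [0.5596, 0.2738, 0.2091]
eef_rot: [0.422, 0.907, 0.002, 0.002]
contact_force: [-0.7, -0.4, -0.3]
gripper_width: 0.449
grasp_force: 0.0
t: 6.58
tool_pos: [0.4763, -0.2579, 0.2056]
eef_rot: [0.052, 0.999, 0.001, -0.001]
contact_force: [-0.3, -0.0, 0.1]
gripper_width: 0.598
grasp_force: 0.0
[-6.20614906e-01  2.91353435e-01  1.65738904e+00  5.44526914e-04
  1.19408336e+00 -2.08991393e+00]
```

View pics/v1.png

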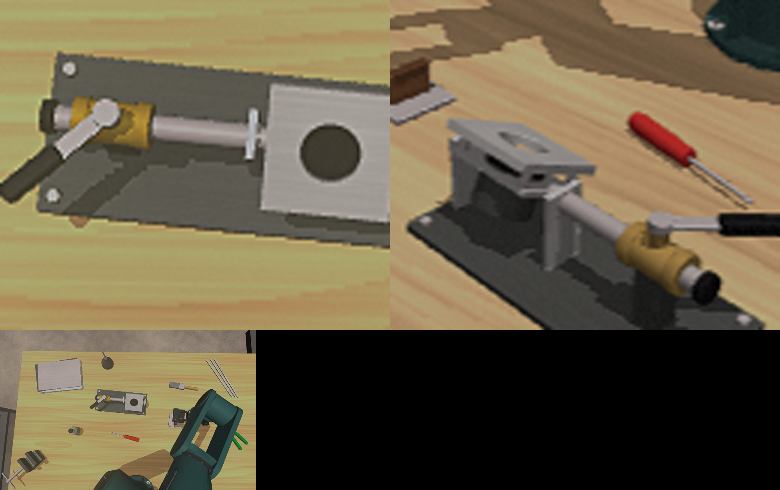

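The lever now sits at about 45°: in this crop the axis is (105,113) and the sleeve runs from (57,155) to (5,192). The rest is undisturbed and the gripper is over the plate. I'll compute the valve angle.

```bash
python3 - <<'E'
from geo import *
import cv2
d=np.load("top1.npz");T=Cam(d)
q=.5993,.1144,-.0833
m=lambda p:((p[0]+.5)/3-.5+225,(p[1]+.5)/3-.5+130)
hsv=cv2.cvtColor(d["img"],cv2.COLOR_BGR2GRAY)
A=T.plane(m((105,113)),.132)
for p in[(57,155),(6,192),(85,132)]:
    v=(T.plane(m(p),.130)-A)[:2];print(np.pi+q[2]-np.arctan2(v[1],v[0]),np.hypot(*v))
E
```

```text
0.744745873932358 0.05278217333767212
0.7861860728453776 0.10446891007036439
0.7160568959526299 0.022855012656520887
```

```bash
python3 -m crank '[[[1,2,-40,0,60],[1,2,-90,0,60],[1,2,-135,0,60],[1,2,-165,0,60],[1,2,-182,0,60],[1,2,-190,0,60],[1,2,-190,0,60],[1,2,-190,0,60]]]' && python3 -m crank '[[[0,0,0,0,45],[0,0,0,0,30],[0,0,0,0,18],[0,0,0,0,10],[0,0,0,0,10],[0,0,0,0,10]]]' 15
python3 - <<'E'
from workcell import read_camera
import cv2
c=read_camera("scene");cv2.imwrite("pics/p1.png",cv2.resize(c["img"][120:220,210:330],None,fx=4,fy=4,interpolation=cv2.INTER_CUBIC))
E
```

```text
t: 7.72
tool_pos: [0.4785, -0.2556, 0.0175]
eef_rot: [0.051, 0.999, -0.0, 0.001]
contact_force: [0.6, 0.1, -0.2]
gripper_width: 0.598
grasp_force: 0.0
t: 8.48
tool_pos: [0.4778, -0.2557, 0.0167]
eef_rot: [0.051, 0.999, -0.0, 0.0]
contact_force: [0.2, -0.9, 1.2]
gripper_width: 0.18
grasp_force: 14.9
```

View pics/p1.png

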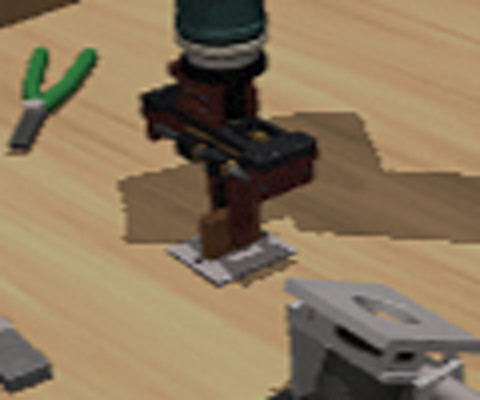

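Block gripped at 15.8 mm, and the picture shows the fingers on the middle of the block. Lift and carry it to a point 30 mm off the face along its normal.

```bash
python3 -m crank '[[[0,0,10,0,10],[0,0,45,0,10],[0,0,95,0,10],[0,0,150,0,10],[0,0,190,0,10],[2,8,200,0.01,10],[10,40,200,0.02,10],[20,80,200,0.02,10],[32,125,200,0.02,10],[45,172,200,0.02,10],[57,220,200,0.02,10],[67,260,200,0.02,10]]]' && python3 -m crank '[[[6,20,0,0,10],[7,24,-10,0,10],[7,24,-40,0,10],[7,24,-60,0,10],[7,24,-63,0,10],[7,24,-63,0,10],[7,24,-63,0,10],[7,24,-63,0,10]]]'
python3 - <<'E'
from workcell import read_camera,sensors
import cv2,numpy as np
s=sensors.state();print(s["contact_force"],s["wrist_torque"],s["tool_pos"])
c=read_camera("scene")["img"][110:240,240:400];d=read_camera("top")["img"][120:250,260:420]
cv2.imwrite("pics/p2.png",cv2.resize(np.hstack([c,d]),None,fx=2.5,fy=2.5,interpolation=cv2.INTER_CUBIC))
E
```

```text
t: 10.02
tool_pos: [0.5434, 0.007, 0.2145]
eef_rot: [0.041, 0.999, 0.0, -0.002]
contact_force: [-0.8, 0.2, -3.6]
gripper_width: 0.186
grasp_force: 15.0
t: 11.02
tool_pos: [0.5524, 0.0282, 0.1544]
eef_rot: [0.041, 0.999, -0.0, 0.001]
contact_force: [0.3, -0.5, -3.2]
gripper_width: 0.183
grasp_force: 15.0
[ 0.34367243 -0.46176835 -3.21189021] [ 0.04705344 -0.0301554   0.02695204] [0.55241513 0.02824777 0.15440006]
```

View pics/p2.png

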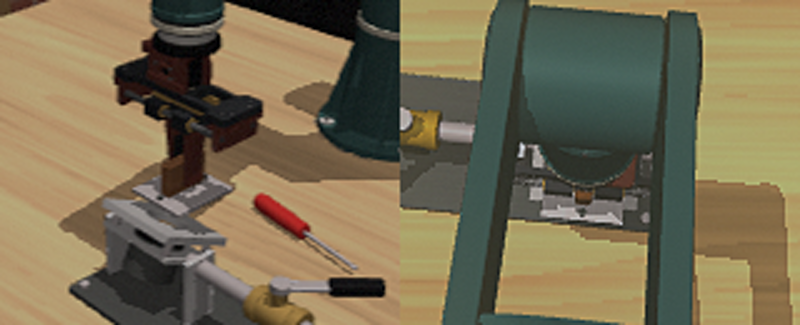

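The plate hangs level over the outlet. With tare z of about -3.2 N, I'll advance along the face normal (0.416, -0.035, -0.909) until first contact.

```bash
python3 -m crank '[[[2,0,-5,0,10],[4,0,-9,0,10],[5,0,-12,0,10],[6,0,-13,0,10],[7,-1,-15,0,10],[7,-1,-16,0,10],[8,-1,-18,0,10],[8,-1,-18,0,10]]]'
```

```text
t: 12.12
tool_pos: [0.5593, 0.0278, 0.1358]
eef_rot: [0.041, 0.999, 0.0, -0.0]
contact_force: [-4.8, 4.3, 4.6]
gripper_width: 0.183
grasp_force: 15.0
```

```bash
python3 -m crank '[[[0,0,0,0,10],[0,0,0,0,10],[0,0,0,0,10]]]' 6; python3 -c "
from workcell import sensors;s=sensors.state();print(s['wrist_torque'])"
```

```text
t: 12.5
tool_pos: [0.5586, 0.0278, 0.1354]
eef_rot: [0.041, 0.999, 0.0, -0.001]
contact_force: [-3.1, 3.5, 0.5]
gripper_width: 0.179
grasp_force: 6.0
[0.60499623 0.5766212  0.06227667]
```

Lower grip lets the plate swivel. Continue in small steps.

```bash
python3 -m crank '[[[0,0,-1,0,10],[1,0,-2,0,10],[1,0,-3,0,10],[2,0,-4,0,10],[2,0,-5,0,10],[2,0,-5,0,10]]]'; python3 - <<'E'
from workcell import read_camera,sensors
import cv2,numpy as np
s=sensors.state();print(s["wrist_torque"])
c=read_camera("scene")["img"][140:240,260:360]
cv2.imwrite("pics/p3.png",cv2.resize(c,None,fx=5,fy=5,interpolation=cv2.INTER_CUBIC))
E
```

```text
t: 13.25
tool_pos: [0.5596, 0.0278, 0.13]
eef_rot: [0.041, 0.999, 0.0, -0.002]
contact_force: [-5.9, 2.4, 1.6]
gripper_width: 0.182
grasp_force: 6.0
[0.57108293 0.87906117 0.04165836]
```

View pics/p3.png

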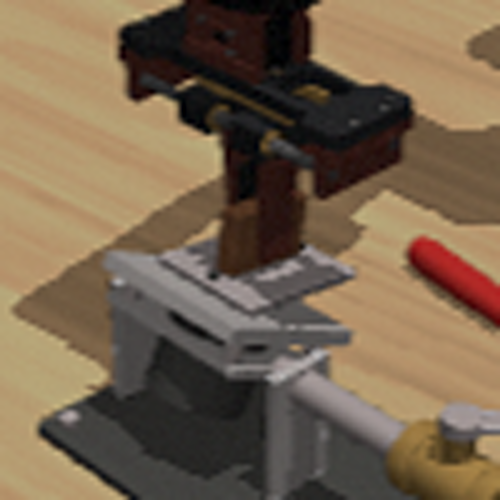

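The picture shows the plate's uphill edge on the face, at about (200,285), with the plate partly swivelled. A wedge gap still shows on the right at (345,280). I'll keep going along the normal.

```bash
python3 -m crank '[[[0,0,-1,0,10],[1,0,-2,0,10],[1,0,-3,0,10],[2,0,-4,0,10],[2,0,-5,0,10],[2,0,-5,0,10]]]'; python3 -c "
from workcell import sensors;s=sensors.state();print(s['wrist_torque'])"
```

```text
t: 14.05
tool_pos: [0.5615, 0.0277, 0.1249]
eef_rot: [0.041, 0.999, 0.0, -0.002]
contact_force: [-7.7, 2.6, 1.3]
gripper_width: 0.181
grasp_force: 6.0
[0.4352505  0.88814872 0.03173549]
```

Uphill friction at the plate's edge is resisting the last bit of swivel. I'll step uphill with slightly less press, then come back downhill so the friction helps.

```bash
python3 -m crank '[[[2,0,2,0,10],[4,0,3,0,10],[5,0,3,0,10],[5,0,3,0,10]]]'; python3 -m crank '[[[0,0,-1,0,10],[0,0,-2,0,10],[-1,0,-3,0,10],[-2,0,-3,0,10],[-2,0,-3,0,10],[-2,0,-3,0,10]]]';python3 - <<'E'
from workcell import read_camera,sensors
import cv2,numpy as np
s=sensors.state();print(s["wrist_torque"])
c=read_camera("scene");np.savez("scene3.npz",**c);c=c["img"][160:230,275:365]
cv2.imwrite("pics/p4.png",cv2.resize(c,None,fx=7,fy=7,interpolation=cv2.INTER_CUBIC))
E
```

```text
t: 14.55
tool_pos: [0.5667, 0.027, 0.1279]
eef_rot: [0.041, 0.999, -0.0, -0.002]
contact_force: [-5.0, 1.4, 0.1]
gripper_width: 0.185
grasp_force: 6.0
t: 15.3
tool_pos: [0.5666, 0.0272, 0.1255]
eef_rot: [0.041, 0.999, -0.0, -0.0]
contact_force: [-4.5, -0.6, -0.7]
gripper_width: 0.18
grasp_force: 6.0
[-0.18888942  0.6046211  -0.05144258]
```

View pics/p4.png

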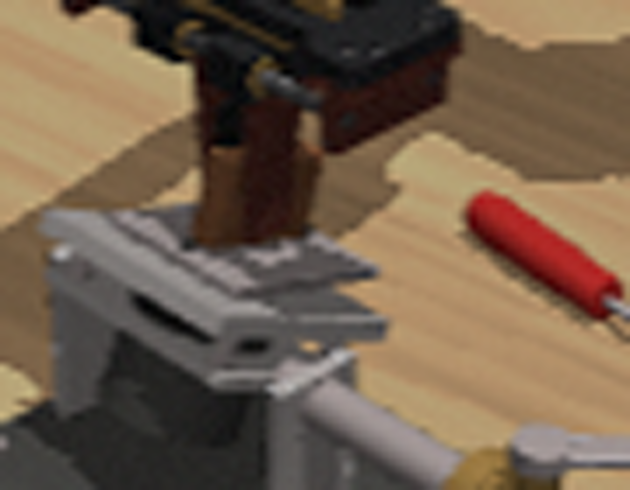

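The plate is nearly aligned but about 0.1 rad remains: the plate edge runs (245,290)→(378,272) and the face edge (225,325)→(385,322). Pressing straight down adds a downhill component, so friction will help.

```bash
python3 -m crank '[[[0,0,-1,0,10],[0,0,-2,0,10],[0,0,-3,0,10],[0,0,-3,0,10]]]'; python3 -m crank '[[[0,0,-1,0,10],[0,0,-2,0,10],[0,0,-2,0,10]]]';python3 -c "
from workcell import sensors;s=sensors.state();print(s['wrist_torque'])"
```

```text
t: 15.85
tool_pos: [0.5669, 0.0273, 0.1225]
eef_rot: [0.041, 0.999, -0.0, 0.0]
contact_force: [-3.7, -2.1, 0.4]
gripper_width: 0.188
grasp_force: 6.0
t: 16.23
tool_pos: [0.5668, 0.0274, 0.1205]
eef_rot: [0.041, 0.999, -0.0, -0.0]
contact_force: [-3.8, -2.7, 0.6]
gripper_width: 0.18
grasp_force: 6.0
[-0.35348826  0.54320256 -0.0203211 ]
```

```bash
cat >seg.py <<'E'
from workcell import read_camera
import cv2,numpy as np,sys
def segs(img,tag):
    c=cv2.cvtColor(cv2.resize(img[160:230,275:365],None,fx=7,fy=7,interpolation=cv2.INTER_CUBIC),cv2.COLOR_BGR2GRAY)
    L=cv2.createLineSegmentDetector().detect(c)[0][:,0]
    print(tag)
    for x1,y1,x2,y2 in L:
        if x1>x2:x1,y1,x2,y2=x2,y2,x1,y1
        if np.hypot(x2-x1,y2-y1)>60 and 40<x1 and x2<420 and 190<y1<350 and abs((y2-y1))<.8*(x2-x1): print(int(x1),int(y1),int(x2),int(y2),"slope",round((y2-y1)/(x2-x1),3))
if __name__=="__main__":
    if len(sys.argv)>1: segs(np.load("scene3.npz")["img"],"before")
    c=read_camera("scene");np.savez("scene4.npz",**c);segs(c["img"],"now")
E
python3 seg.py 1
```

```text
before
121 281 215 338 slope 0.606
120 328 216 389 slope 0.64
47 200 103 163 slope -0.663
299 313 371 313 slope 0.007
300 323 386 320 slope -0.025
137 312 203 345 slope 0.493
119 219 177 255 slope 0.613
now
125 284 215 338 slope 0.612
42 206 102 163 slope -0.711
319 322 384 320 slope -0.027
114 324 179 366 slope 0.638
```

The face edge hasn't moved, so the plate is still rotating or creeping in the pads at about 5 N. I'll lift off, go uphill, then drag downhill while pressing, with a slightly firmer grip.

```bash
python3 -m crank '[[[-2,0,5,0,10],[1,0,8,0,10],[5,0,9,0,10],[5,0,9,0,10],[6,0,6,0,10],[7,0,4,0,10],[7,0,3,0,10],[7,0,3,0,10]]]' 9; python3 -m crank '[[[-1,0,-1,0,10],[-2,0,-3,0,10],[-3,0,-5,0,10],[-4,0,-6,0,10],[-4,0,-6,0,10]]]';python3 -c "
from workcell import sensors;s=sensors.state();print(s['wrist_torque'])"; python3 seg.py
```

```text
t: 17.27
tool_pos: [0.5736, 0.0274, 0.1237]
eef_rot: [0.041, 0.999, -0.0, -0.0]
contact_force: [-1.7, 0.4, 1.0]
gripper_width: 0.179
grasp_force: 9.0
t: 17.9
tool_pos: [0.5714, 0.0273, 0.1188]
eef_rot: [0.041, 0.999, -0.0, 0.002]
contact_force: [0.3, 0.8, 7.4]
gripper_width: 0.184
grasp_force: 9.0
[-0.03851968 -0.04514095 -0.00523327]
now
126 290 213 343 slope 0.613
42 206 103 162 slope -0.718
130 307 187 340 slope 0.577
115 324 176 364 slope 0.659
```

```bash
python3 - <<'E'
import cv2,numpy as np
c=np.load("scene4.npz")["img"][180:215,275:335]
cv2.imwrite("pics/p5.png",cv2.resize(c,None,fx=13,fy=13,interpolation=cv2.INTER_CUBIC))
E
```

```text
(no output)
```

View pics/p5.png

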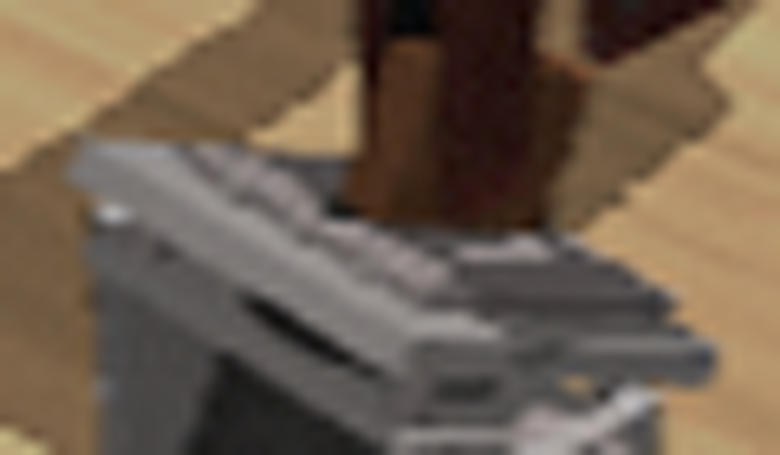

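The plate now looks flush: its edge (440,305)→(670,300) runs parallel to the face edge (410,345)→(715,355). It may sit a bit too far downhill, so I'll compare the observed corners with the projected centred positions.

```bash
cat >proj.py <<'E'
from geo import *
S=Cam(np.load("scene4.npz"))
a=-.0833;ex=np.array([np.cos(a),np.sin(a),0]);ey=np.array([-np.sin(a),np.cos(a),0]);ez=np.array([0,0,1.])
pipe=np.array([.5993,.1144,.085])-.09*ey
def pix(X):
    p=S.K@(S.R@X+S.t);p=p[:2]/p[2];return ((p-[275,180]+.5)*13-.5).round()
if __name__=="__main__":
  for th in(.40,.44):
    n=-np.sin(th)*ex+np.cos(th)*ez;t=np.cos(th)*ex+np.sin(th)*ez
    c=pipe+(.03-.0043)*n
    print("th",th,"face ++ -+ +-",*[pix(c+i*.055*t+j*.055*ey) for i,j in((1,1),(-1,1),(1,-1))])
    for o in(0,-.01):
      print(" off",o,"plate bottom ++ -+ +-",*[pix(c+(i*.045+o)*t+j*.04*ey) for i,j in((1,1),(-1,1),(1,-1))],"top ++ -+",*[pix(c+(i*.045+o)*t+j*.04*ey+.006*n) for i,j in((1,1),(-1,1))])
      print("   block top +y side, ++ -+ / +- ",*[pix(c+(i*.03+o)*t+j*.008*ey+.048*n) for i,j in((1,1),(-1,1),(1,-1))],"foot",*[pix(c+(i*.03+o)*t+j*.008*ey+.006*n) for i,j in((1,1),(-1,1),(1,-1))])
E
python3 proj.py
```

```text
th 0.4 face ++ -+ +- [413. 342.] [731. 324.] [ 80. 141.]
 off 0 plate bottom ++ -+ +- [396. 312.] [658. 299.] [155. 166.] top ++ -+ [404. 287.] [665. 275.]
   block top +y side, ++ -+ / +-  [405.  52.] [580.  54.] [356.  24.] foot [351. 226.] [526. 221.] [303. 197.]
 off -0.01 plate bottom ++ -+ +- [427. 310.] [685. 298.] [186. 166.] top ++ -+ [435. 285.] [692. 274.]
   block top +y side, ++ -+ / +-  [435.  52.] [607.  54.] [386.  25.] foot [381. 225.] [554. 220.] [333. 197.]
th 0.44 face ++ -+ +- [419. 333.] [731. 333.] [ 86. 132.]
 off 0 plate bottom ++ -+ +- [402. 304.] [658. 306.] [160. 159.] top ++ -+ [411. 279.] [666. 282.]
   block top +y side, ++ -+ / +-  [415.  47.] [586.  59.] [366.  20.] foot [356. 221.] [528. 226.] [308. 193.]
 off -0.01 plate bottom ++ -+ +- [432. 304.] [684. 306.] [191. 160.] top ++ -+ [441. 279.] [693. 283.]
   block top +y side, ++ -+ / +-  [445.  49.] [613.  61.] [396.  22.] foot [386. 222.] [555. 226.] [338. 194.]
```

The observed corners put the plate about 8 mm downhill of centre, with y good. I'll lock the tilt with a firm grip, lift off 8 mm along the normal, shift 8 mm uphill and re-press in part.

```bash
python3 -m crank '[[[0,0,0,0,10],[0,0,0,0,10],[0,0,0,0,10]]]' 30; python3 -m crank '[[[-1,0,3,0,10],[-3,0,7,0,10],[0,-1,9,0,10],[4,-1,11,0,10],[4,-1,11,0,10],[4,-1,11,0,10]]]'; python3 -m crank '[[[1,0,-3,0,10],[2,0,-4,0,10],[2,0,-4,0,10],[2,0,-4,0,10]]]';python3 -c "
from workcell import sensors;s=sensors.state();print(s['wrist_torque'])"
```

```text
t: 18.32
tool_pos: [0.5714, 0.0273, 0.1188]
eef_rot: [0.041, 0.999, -0.0, 0.002]
contact_force: [0.3, 0.6, 8.1]
gripper_width: 0.182
grasp_force: 30.0
t: 19.08
tool_pos: [0.5736, 0.0264, 0.1283]
eef_rot: [0.041, 0.999, -0.0, -0.0]
contact_force: [0.5, -0.3, -3.6]
gripper_width: 0.181
grasp_force: 30.0
t: 19.58
tool_pos: [0.5752, 0.0264, 0.1245]
eef_rot: [0.041, 0.999, -0.0, -0.001]
contact_force: [-2.2, 0.4, -0.7]
gripper_width: 0.183
grasp_force: 30.0
[-0.04301274  0.3637649  -0.05376009]
```

```bash
python3 - <<'E'
from workcell import read_camera
import cv2,numpy as np
from proj import *
old=np.load("scene4.npz")["img"];c=read_camera("scene");np.savez("scene5.npz",**c)
up=lambda i:cv2.resize(i[180:215,275:335],None,fx=13,fy=13,interpolation=cv2.INTER_CUBIC)
for n,i in(("old",old),("new",c["img"])):
    h=cv2.cvtColor(up(i),cv2.COLOR_BGR2HSV).astype(int)
    for r in(100,150,200,250,270,285,300,315): # rows: gray plate vs wood bench by saturation; 
        s=h[r,:,1];v=h[r,:,2]
        ed=np.where(np.diff((s>80).astype(int))!=0)[0]
        print(n,r,"sat edges",ed[(ed>50)&(ed<760)].tolist())
E
```

```text
old 100 sat edges []
old 150 sat edges [73, 286]
old 200 sat edges [90, 339]
old 250 sat edges [78, 602]
old 270 sat edges [86, 636]
old 285 sat edges [91, 661]
old 300 sat edges [92, 678]
old 315 sat edges [94, 672]
new 100 sat edges []
new 150 sat edges [74, 334]
new 200 sat edges [99, 345]
new 250 sat edges [78, 620]
new 270 sat edges [87, 655]
new 285 sat edges [91, 665]
new 300 sat edges [91, 262, 269, 678]
new 315 sat edges [93, 704]
```

```bash
python3 - <<'E'
import cv2,numpy as np
from proj import *
up=lambda i:cv2.resize(i[180:215,275:335],None,fx=13,fy=13,interpolation=cv2.INTER_CUBIC)
for n in("scene4","scene5"):
    s=cv2.cvtColor(up(np.load(n+".npz")["img"]),cv2.COLOR_BGR2HSV)[:,:,1]
    m=(s<80).astype(np.uint8)
    print(n,[(r,int(np.where(m[r,450:760])[0].max()+450)) for r in range(260,390,8)])
    g=cv2.cvtColor(up(np.load(n+".npz")["img"]),cv2.COLOR_BGR2GRAY)
    print([int(x) for x in g[150,80:340:13]],[int(x) for x in g[170,80:340:13]])
for p in(.0043,.001):
    th=.43;n=-np.sin(th)*ex+np.cos(th)*ez;t=np.cos(th)*ex+np.sin(th)*ez;c=pipe+(.03-p)*n
    print(p,"face -+ top,bottom",pix(c-.055*t+.055*ey),pix(c-.055*t+.055*ey-.01*n),"-- ",pix(c-.055*t-.055*ey),"plate -+ bot,top",pix(c-.045*t+.04*ey),pix(c-.045*t+.04*ey+.006*n))
E
```

```text
scene4 [(260, 617), (268, 632), (276, 645), (284, 658), (292, 679), (300, 678), (308, 674), (316, 672), (324, 683), (332, 696), (340, 716), (348, 721), (356, 719), (364, 718), (372, 716), (380, 712), (388, 698)]
[108, 122, 139, 146, 145, 146, 149, 126, 97, 116, 134, 120, 101, 105, 113, 113, 124, 136, 139, 139] [119, 120, 120, 123, 129, 141, 149, 148, 137, 108, 101, 116, 135, 141, 125, 110, 92, 71, 70, 77]
scene5 [(260, 636), (268, 648), (276, 667), (284, 666), (292, 662), (300, 677), (308, 690), (316, 705), (324, 719), (332, 728), (340, 726), (348, 721), (356, 719), (364, 717), (372, 710), (380, 642), (388, 653)]
[110, 120, 120, 124, 135, 147, 145, 126, 101, 109, 125, 130, 137, 115, 82, 75, 76, 74, 79, 73] [102, 116, 123, 121, 122, 125, 132, 137, 134, 118, 102, 107, 121, 140, 148, 117, 77, 71, 70, 60]
0.0043 face -+ top,bottom [731. 331.] [717. 370.] --  [405. 144.] plate -+ bot,top [658. 304.] [666. 281.]
0.001 face -+ top,bottom [736. 318.] [722. 357.] --  [409. 132.] plate -+ bot,top [662. 291.] [671. 268.]
```

Now only about 2 mm off centre, and the contact force is consistent with flush contact. Press the remaining ~3.5 mm along the normal.

```bash
python3 -m crank '[[[0.5,0,-1,0,10],[1,0,-2,0,10],[1,0,-3,0,10],[1,0,-3,0,10],[1,0,-3,0,10]]]';python3 -c "
from workcell import sensors;s=sensors.state();print(s['wrist_torque'])"
```

```text
t: 20.25
tool_pos: [0.5765, 0.0263, 0.1219]
eef_rot: [0.041, 0.999, -0.0, -0.0]
contact_force: [-5.1, -0.3, 3.1]
gripper_width: 0.18
grasp_force: 30.0
[-0.10813013  0.70247431 -0.0529379 ]
```

```bash
python3 -m crank '[[[0,0,-0.5,0,10],[0,0,-1,0,10],[0,0,-1.5,0,10],[0,0,-1.5,0,10]]]'; python3 -m crank '[[[0,0,0,0,10],[0,0,0,0,10],[0,0,0,0,10]]]' 16;python3 - <<'E'
from workcell import read_camera
import cv2,numpy as np
c=read_camera("scene");np.savez("scene6.npz",**c)
u=cv2.resize(c["img"][180:215,275:335],None,fx=13,fy=13,interpolation=cv2.INTER_CUBIC)
m=(cv2.cvtColor(u,cv2.COLOR_BGR2HSV)[:,:,1]<80)
print([(r,int(np.where(m[r,450:760])[0].max()+450)) for r in range(260,372,8)])
g=cv2.cvtColor(u,cv2.COLOR_BGR2GRAY)
for x in range(470,700,26): print(x,g[240:380:7,x].tolist())
E
```

```text
t: 20.75
tool_pos: [0.577, 0.0263, 0.1208]
eef_rot: [0.041, 0.999, -0.0, 0.0]
contact_force: [-6.8, 0.6, 5.3]
gripper_width: 0.18
grasp_force: 30.0
t: 21.12
tool_pos: [0.577, 0.0263, 0.1209]
eef_rot: [0.041, 0.999, -0.0, 0.0]
contact_force: [-5.7, 0.3, 4.9]
gripper_width: 0.182
grasp_force: 16.0
[(260, 597), (268, 613), (276, 622), (284, 641), (292, 656), (300, 654), (308, 656), (316, 669), (324, 685), (332, 699), (340, 717), (348, 721), (356, 718), (364, 718)]
470 [70, 115, 138, 106, 74, 75, 75, 74, 66, 58, 64, 81, 109, 128, 122, 104, 93, 85, 89, 81]
496 [134, 148, 135, 102, 75, 76, 78, 78, 71, 62, 61, 68, 74, 83, 99, 105, 92, 79, 78, 77]
522 [76, 122, 140, 108, 75, 75, 77, 79, 71, 60, 61, 71, 82, 86, 80, 71, 69, 72, 79, 84]
548 [124, 103, 78, 76, 78, 78, 79, 80, 74, 64, 62, 68, 74, 83, 106, 116, 100, 84, 86, 87]
574 [152, 149, 127, 98, 75, 74, 77, 82, 76, 64, 67, 78, 81, 83, 94, 99, 91, 83, 81, 89]
600 [158, 163, 155, 128, 98, 81, 76, 84, 78, 63, 60, 66, 71, 81, 108, 122, 102, 81, 80, 83]
626 [156, 155, 155, 160, 152, 134, 108, 89, 70, 61, 59, 66, 71, 82, 115, 131, 106, 81, 79, 85]
652 [156, 157, 155, 154, 155, 159, 149, 130, 107, 95, 94, 103, 88, 78, 108, 129, 107, 82, 81, 79]
678 [147, 151, 154, 155, 154, 155, 153, 151, 149, 150, 153, 154, 149, 141, 139, 127, 101, 81, 79, 84]
```

The plate corner now matches the centred prediction, and the plate line (rows ~306) and face edge (rows ~345) are parallel. Firm the grip, add a last touch of press, and check the rest of the scene numerically.

```bash
python3 -m crank '[[[0,0,-0.4,0,10],[0,0,-0.4,0,10],[0,0,-0.4,0,10],[0,0,-0.4,0,10],[0,0,-0.4,0,10],[0,0,-0.4,0,10]]]' 28;python3 - <<'E'
from workcell import read_camera,sensors
import cv2,numpy as np
f=[np.array(sensors.state()["contact_force"])]
c=read_camera("scene")["img"].astype(int);a=np.load("scene1.npz")["img"].astype(int);b=cv2.imread("pics/scene0.png").astype(int)
d=lambda p,q,x,y,w,h:int((np.abs(p-q).max(2)[y:y+h,x:x+w]>50).sum())
print("lever",d(c,a,335,205,65,50),"flux",d(c,b,435,215,35,45),"brush",d(c,b,180,180,50,40),"driver",d(c,b,338,184,32,24))
f.append(np.array(sensors.state()["contact_force"]))
n=np.array([-.4155,.0347,.909]);print([((x-[.4,-.4,-3.4])@n).round(2) for x in f],sensors.state()["tool_pos"],sensors.state()["t"])
E
```

```text
t: 21.92
tool_pos: [0.5771, 0.0263, 0.1206]
eef_rot: [0.041, 0.999, -0.0, 0.0]
contact_force: [-5.8, -0.1, 7.5]
gripper_width: 0.18
grasp_force: 28.0
lever 0 flux 305 brush 0 driver 60
[np.float64(12.45), np.float64(11.46)] [0.57714533 0.02626949 0.12059511] 21.975
```

```bash
python3 - <<'E'
from workcell import read_camera,sensors
import cv2,numpy as np
n=np.array([-.4155,.0347,.909]);L=[]
c=read_camera("scene")["img"]
for im in(cv2.imread("pics/scene0.png"),c):
    o=[]
    for x,y,w,h,f in((435,210,40,55,lambda v:v[...,1]<60),(335,180,60,40,lambda v:(v[...,1]>170)&((v[...,0]<6)|(v[...,0]>174)))):
        m=f(cv2.cvtColor(im[y:y+h,x:x+w],cv2.COLOR_BGR2HSV));p=np.argwhere(m);o.append((len(p),p.mean(0).round(1).tolist(),p.min(0).tolist(),p.max(0).tolist()))
    print(o)
for i in range(6):
    read_camera("top");L.append((np.array(sensors.state()["contact_force"])-[.4,-.4,-3.4])@n)
print(np.round(L,1))
E
```

```text
[(671, [30.7, 17.3], [8, 5], [49, 29]), (153, [15.7, 16.9], [8, 7], [25, 28])]
[(658, [31.1, 17.2], [9, 5], [49, 29]), (154, [15.7, 16.9], [8, 7], [25, 28])]
[11.9 11.8 11.1 11.2 11.9 11.7]
```

Bottle and screwdriver haven't moved, the valve is unchanged, and the normal force is steady at about 11.6 N (about 5.3 mm pressed in). Handing in.

```bash
python3 -c "
from workcell import bot;print(bot.hand_in())"
```

```text
the job is handed in; nothing more can be done
None
```

Handed in at about 22 s: the valve lever is near half open (about 0.77 rad by camera), and the plate is still gripped, flush and within about 2–3 mm of centre, pressing the face in about 5 mm at roughly 11.6 N; the bottle, screwdriver and brush did not move, and the judge returned no verdict.

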